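Stand the tank float on the sloping draining board, heavy end down

ROBOT

A 7-joint arm with a two-finger parallel gripper is mounted at the origin on the work surface. World frame = base frame: x ahead of the robot, y to its left, z up, the work surface at z = 0. Lengths are in mm, angles in rad, forces in N, time in s.
With the tool pointing down it reaches from about 350 to 900 mm from the base axis. Payload 8.1 kg.
Tool frame: the origin (TCP) lies midway between the tips of the shut fingers; the grasp point (between the pads) lies 19 mm behind it (env.grip_point_offset is the z of the grasp point in the tool frame, in mm); z points along the fingers, y is the line along which they close (so a half turn about z gives the same grasp; the last joint's range is limited). The gripper opens to 92 mm and grips with 3 to 60 N. Pads are 19 mm wide; open, the fingers measure 130 mm over their backs; the gripper's body (75 mm by 190 mm) begins 47 mm behind the grasp point.
Start: joints at [-1.217, 0.434, 0.025, 1.573, -0.012, 1.134, -0.075], TCP at [275.702, 560.919, 226.742] pointing down, gripper open.
Joint ranges: [-2.62, 2.62], [-0.44, 2.09], [-1.27, 1.32], [0.08, 2.57], [-1.32, 4.46], [0.12, 2], [-2.74, 2.74]. Speed limits (rad/s): [2.22, 2.22, 3.01, 3.01, 3.14, 3.14, 3.14].

INTERFACE

Orientations are given as a rotation vector (axis times angle).
In Python, from bench import env gives the robot as it stands.
- The arm moves only by the shell command python3 -m jog 'ROWS'. ROWS is JSON, a list of rows, each an object with "jaw": the opening in per cent of the stroke, from 0 (shut) to 100 (fully open); "offset": the shift along the tool's x, y, z in mm, a list of three; "twist": the turn about the tool's z in rad. A call has 1 to 20 rows; each row shifts and turns the commanded pose from where the row before left it, along the tool's axes as they then stand; what a row does not reach is not made up. A row lasts 1/12 s, in which the tool goes at most 41.7 mm and 7.16 degrees, less where a joint would pass 70% of its speed; a pose out of reach is approached as far as the arm can. A call with a gripper value outside its range is refused whole. The fingers move at their own pace and stop on an object; the grip force is fixed at half the most. Time passes only in rows, so rows that do not move let the fingers close. It gives the time, the measured TCP pose, the force, the opening and the grip force at its end, in the units of the state.
- env.read_state(): the state, without advancing time (a new reading comes with each control period).
- env.get_image(name): name is "side" or "top" or "wrist"; returns the picture (420x560x3 uint8, red, green, blue); there is no depth.
- env.camera_params(name): a dict with "fx", "fy", "cx", "cy" (pixels), "eye" and "rotation" of the camera in the world; the wrist camera has in their place "tool_from_camera" (4x4, takes a point from camera to tool coordinates, whose origin is the TCP and whose axes are the flange's). Camera axes: x right, y up, looking along -z (the intrinsics and any distortion apply to the point x, -y, -z); pixel columns grow to the right and rows downward; lengths in mm; the calibration is good to about 2 mm. The wrist camera is an equidistant fisheye: a pixel r from the principal point sees the ray r / f radians off the axis. A picture is of the moment at which its call begins: read the wrist's pose just before it. camera_params takes no time and is no camera call.
- env.job_done(): hands the job in; it is judged then, once.
Trained networks look in the newest picture that a camera, given by its name, has taken for a name from the list of things; names that differ only in an ending like _2 or _b are one class to them, and where a whole thing is asked for, a point or a joint stands for the part that bears it (a point fixed in the world has none). Each returns a list of dicts, best first, with "confidence" (0 to 1); they miss things now and then, are a little off and sometimes report something else, mostly with a low value. They report only what shows in the picture. A call takes as long as a camera call. They do not tell look-alikes from the thing itself.
- env.boxes_of(camera, thing): "position" ([column, row] in pixels, amid what is visible of it).
The state is a dict: "time": time; "joint_positions": joint angles; "joint_vel": joint speeds; "joint_efforts": joint torques, N m; "eef_pos": TCP position; "eef_rot": TCP orientation; "contact_force": force on the tool from outside, world axes, zero at the start; "ft_torque": the same for the moment, N m; "opening": opening from 0.0 (shut) to 1.0 (fully open); "finger_force": force on a finger pad.
Only numpy, scipy, OpenCV 4.12 (cv2) and the standard library are available. Lean on these libraries where they do the work, as an engineer would, in place of code of your own. Each camera call takes 0.05 s, during which the arm holds its last target. There are 200 camera calls.

TASK

The steel tank float lying in the wooden cradle is weighted inside at one end, but both ends look the same: only its balance when you hold it tells which is the heavy one. Stand it heavy end down on the sloping draining board, square on its flat end, so that it stays standing by itself after you let go. Do not let it drop or topple on the way, and leave the bottle, the jar and the spanner where they are.

Things in the scene. Friction and masses are not known exactly. Their poses are not given: they have to be found in the camera images.
- float_mid (a point): Centre (half-way along, on the axis) of the tank float: a loose octagonal steel tube, closed, 130 mm long, 34 mm across its flats (grip them), flat ends 30 mm across, about 0.26 kg. y is its long axis. A hidden weight puts its centre of mass about 30 mm from this centre towards the heavy end; which end that is changes from start to start and cannot be read from this frame. It starts lying level in the cradle.
- float: The same tank float; its origin is the same centre point and its y axis the tube's axis (at the start within about 30 degrees of the world y axis, to either side).
- cradle: Fixed wooden cradle: foot board 70 x 130 x 10 mm with two V saddles 12 mm thick, 45 mm either side of its middle along its y axis, which carry the float's axis 60 mm above the bench. Between the saddles (78 mm clear) the float is free all round; the saddles' arms reach 30 mm either side of the axis and up to its height. Origin: centre of its underside; y runs along the float.
- board: Draining board with a black rubber face, fixed on a steel foot: 170 mm along x, 200 mm along y. Origin: centre of the face, 48 mm above the bench. z is the face's normal, 16 degrees off vertical; x points down the slope, away from the robot within about 30 degrees. The face does not let the float slide. The float stands firmly on it heavy end down (tips only beyond 20 degrees) but falls over light end down.
- bottle: Bystander: green glass wine bottle standing upright, 74 mm in diameter, 290 mm tall. Origin: centre of its underside.
- jar: Bystander: glass jar standing upright, 80 mm in diameter, 100 mm tall. Origin: centre of its underside.
- spanner: Bystander: steel spanner lying on the bench, about 180 mm long. Origin: middle of its underside.
Not all that is in view belongs to the job. Of the things that look like the float, the smallest one is meant.

How it is judged (in metres and radians):
On the way:
1. the float is lifted clear of the cradle (contact force between float and cradle below 0.01 N and height (world z) of float_mid above 0.075 m), for 0.2 s.
At the end, for the whole second after the job is handed in: The float stands on one flat end on the draining board's face (centre 60 to 69 mm off the face, within the board's edges), its axis within 0.10 rad of square to the face, at rest and let go. Only the heavy end down will stay so (angle between the y axis of float_mid and the z axis of board, either way round below 0.1 rad and z of float_mid in the frame of board between 0.06 and 0.069 m and x of float_mid in the frame of board between -0.085 and 0.085 m and y of float_mid in the frame of board between -0.1 and 0.1 m and contact force between float and board above 0.5 N and linear speed of float below 0.03 m/s and angular speed of float below 0.3 rad/s); the robot touches nothing.
It fails at once if the float is dropped or falls over (moves faster than 0.6 m/s while not held) (linear speed of float above 0.6 m/s and contact force between float and the fingers below 0.1 N).
It fails at once if the bottle, the jar or the spanner is moved by more than 30 mm (distance of any of bottle, jar, spanner from where it was at the start of the episode above 0.03 m).
It also fails if it takes over 54 s, if anything falls off the work surface, if the arm or the gripper's body presses on something with over 40 N, if the wrist force passes 120 N, or if a joint passes its speed limit or range.

## Working session

There is one attempt and no reset: what is moved stays moved. The work goes in short steps, Python scripts to look and compute and a shell command to move; the robot and the scene stay as the last step left them, time stands still between calls to the robot, and variables do not carry over. Pictures are saved under pics/ and viewed, at most 10 in all, crops included, and the job is handed in when it is done.

```bash
mkdir -p pics; ls; python3 - <<'E'
from bench import env
import cv2,numpy as np
s=env.read_state(); print({k:np.round(v,3).tolist() for k,v in s.items()})
ims=[]
for c in ["side","top"]:
    im=env.get_image(c); cv2.imwrite(f"pics/{c}0.png",im[:,:,::-1]); ims.append(im)
    for t in ["float","cradle","board","bottle","jar","spanner"]:
        print(c,t,[(np.round(d["position"]).tolist(),round(d["confidence"],2)) for d in env.boxes_of(c,t)][:5])
    print({k:np.round(v,4).tolist() for k,v in env.camera_params(c).items()})
print({k:np.round(v,4).tolist() for k,v in env.camera_params("wrist").items()}, env.grip_point_offset)
E
```

```text
pics
{'time': 0.0, 'joint_positions': [-1.217, 0.435, 0.025, 1.574, -0.012, 1.134, -0.075], 'joint_vel': [-0.0, -0.001, -0.0, 0.0, 0.001, -0.0, -0.0], 'joint_efforts': [-0.0, -66.786, 0.985, -31.446, -0.061, 0.043, 0.0], 'eef_pos': [275.508, 560.434, 225.953], 'eef_rot': [-0.711, -3.06, 0.002], 'contact_force': [0.446, 0.119, 0.561], 'ft_torque': [0.017, -0.002, 0.002], 'finger_force': 0.0, 'opening': 1.002}
side float [([379.0, 384.0], 0.93), ([323.0, 277.0], 0.73)]
side cradle [([320.0, 302.0], 0.81)]
side board [([228.0, 193.0], 0.71)]
side bottle [([341.0, 174.0], 0.62)]
side jar [([435.0, 298.0], 0.64)]
side spanner [([223.0, 146.0], 0.59)]
{'fx': 405.6066, 'fy': 405.6066, 'cx': 278.8882, 'cy': 210.4076, 'eye': [142.6211, -667.7582, 733.5392], 'rotation': [0.8501, -0.2473, -0.5336]}
top float [([370.0, 210.0], 0.8), ([449.0, 232.0], 0.75)]
top cradle [([366.0, 217.0], 0.86)]
top board [([236.0, 219.0], 0.73)]
top bottle [([294.0, 134.0], 0.8), ([141.0, 186.0], 0.4)]
top jar [([429.0, 153.0], 0.77)]
top spanner [([140.0, 184.0], 0.69)]
{'fx': 470.0776, 'fy': 470.0776, 'cx': 285.8693, 'cy': 200.098, 'eye': [385.2733, -21.7108, 1393.7876], 'rotation': [0.1282, -0.0884, -1.5679]}
{'fx': 325.1923, 'fy': 325.1923, 'cx': 283.8665, 'cy': 205.463, 'tool_from_camera': [[0.0007, 0.9507, 0.3102, 85.564], [1.0, -0.0007, -0.0001, -0.3014], [0.0001, 0.3102, -0.9507, -158.5183], [0.0, 0.0, 0.0, 1.0]]} -18.8
```

```bash
python3 - <<'E'
import cv2,numpy as np
a=cv2.imread("pics/top0.png")[90:310,100:490]; b=cv2.imread("pics/side0.png")
cv2.imwrite("pics/topc.png",cv2.resize(a,(780,440),interpolation=cv2.INTER_CUBIC))
E
```

```text
(no output)
```

View pics/side0.png

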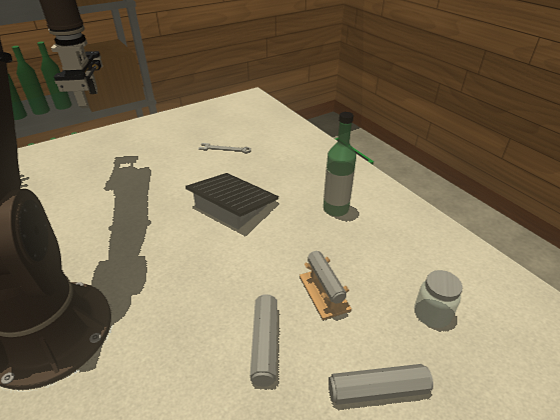

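View pics/topc.png

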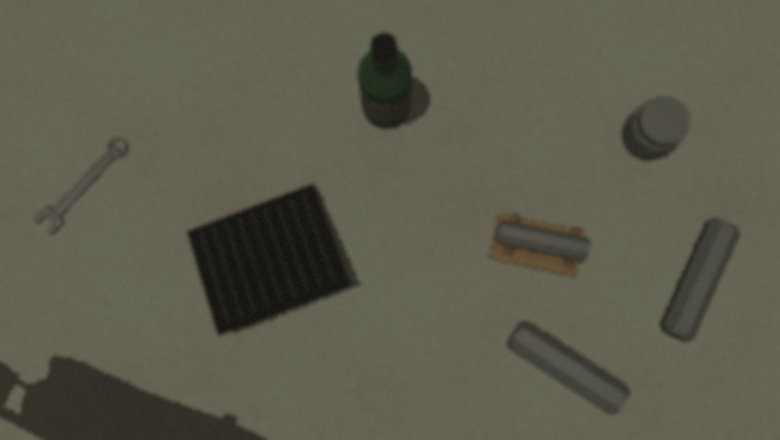

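The side view shows three look-alike tubes: one in the cradle at side (325,276), one at (265,340) and one at (381,385). In the top view they are at (371,210), (384,273) and (450,230). The first fits the description, since it is the shortest and lies in the cradle. The board is at top (236,220), the bottle (294,134), the jar (429,153) and the spanner (140,184). Next I work out their positions.

```bash
cat > h.py <<'E'
from bench import env
import numpy as np, cv2
from scipy.spatial.transform import Rotation as R
def ray(c,px,s=None):
    p=env.camera_params(c); u=np.array([px[0]-p["cx"],px[1]-p["cy"]],float)
    if c=="wrist":
        s=s or env.read_state(); r=np.hypot(*u); th=r/p["fx"]
        d=np.array([np.sin(th)*u[0]/max(r,1e-9),-np.sin(th)*u[1]/max(r,1e-9),-np.cos(th)])
        T=np.array(p["tool_from_camera"]); W=R.from_rotvec(s["eef_rot"])
        return W.apply(T[:3,3])+np.array(s["eef_pos"]),W.apply(T[:3,:3]@d)
    return np.array(p["eye"]),R.from_rotvec(p["rotation"]).apply([u[0]/p["fx"],-u[1]/p["fy"],-1])
def at_z(c,px,z,s=None):
    o,d=ray(c,px,s); return o+d*(z-o[2])/d[2]
def proj(c,P,s=None):
    p=env.camera_params(c)
    if c=="wrist":
        T=np.array(p["tool_from_camera"]); t=R.from_rotvec(s["eef_rot"]).inv().apply(np.array(P)-s["eef_pos"])
        q=T[:3,:3].T@(t-T[:3,3]); r=np.hypot(q[0],q[1]); th=np.arctan2(r,-q[2])
        return np.array([p["cx"]+p["fx"]*th*q[0]/r,p["cy"]-p["fx"]*th*q[1]/r])
    q=R.from_rotvec(p["rotation"]).inv().apply(np.array(P)-p["eye"])
    return np.array([p["cx"]-p["fx"]*q[0]/q[2],p["cy"]+p["fy"]*q[1]/q[2]])
def tri(obs):
    A=np.zeros((3,3));b=np.zeros(3)
    for c,px in obs:
        o,d=ray(c,px); d=d/np.linalg.norm(d); M=np.eye(3)-np.outer(d,d); A+=M;b+=M@o
    return np.linalg.solve(A,b)
E
python3 - <<'E'
from h import *
f=lambda u,v:(100+u/2,90+v/2)
e1=at_z("top",f(497,233),65);e2=at_z("top",f(588,248),65)
print("float",e1,e2,(e1+e2)/2,np.linalg.norm(e1-e2),np.degrees(np.arctan2(*(e2-e1)[:2][::-1])))
print("float det tri",tri([("top",(370,210)),("side",(323,277))]))
tc=[f(190,233),f(315,186),f(356,284),f(220,333)]
for c,z in zip(tc,[24.6,24.6,71.4,71.4]): print("corner",at_z("top",c,z).round(1))
C=[at_z("top",c,z) for c,z in zip(tc,[24.6,24.6,71.4,71.4])]
print("board c",np.mean(C,0),"x ang",np.degrees([np.arctan2(*(C[1]-C[2])[1::-1]),np.arctan2(*(C[0]-C[3])[1::-1])]), "y ang",np.degrees([np.arctan2(*(C[0]-C[1])[1::-1]),np.arctan2(*(C[3]-C[2])[1::-1])]))
print([round(np.linalg.norm(C[i]-C[i-1]),1) for i in range(4)])
for n,a in dict(bottle=(293,145),jar=(429,158),spanner=(141,184)).items(): print(n,at_z("top",a,30 if n!="spanner" else 3).round(0))
s=env.read_state(); print(R.from_rotvec(s["eef_rot"]).as_matrix().round(3))
E
```

```text
float [ 551.05850106 -165.75174782   65.        ] [ 529.53415035 -293.61761068   65.        ] [ 540.2963257  -229.68467925   65.        ] 129.66486246789017 -99.5553240442214
float det tri [ 540.48986596 -226.94684279   54.04592471]
corner [556.7 281.4  24.6]
corner [626.6  97.4  24.6]
corner [478.2  34.   71.4]
corner [409.4 224.7  71.4]
board c [517.69452352 159.35995758  48.        ] x ang [23.11005087 21.0592475 ] y ang [110.79370586 109.83640025]
[np.float64(164.6), np.float64(196.9), np.float64(168.0), np.float64(202.7)]
bottle [740.  -8.  30.]
jar [ 699. -408.   30.]
spanner [628. 452.   3.]
[[-0.897  0.441  0.   ]
 [ 0.441  0.897  0.   ]
 [-0.     0.    -1.   ]]
```

Float centre is about (540,-230,60), with its axis yawed 80.4°. Board centre is about (518,159,48), with x yawed 21°. Next I move above the cradle.

```bash
python3 -m jog '[{"jaw":100,"offset":[-25,-25,0],"twist":0},{"jaw":100,"offset":[-25,-25,0],"twist":0},{"jaw":100,"offset":[-25,-25,0],"twist":0},{"jaw":100,"offset":[-25,-25,0],"twist":0},{"jaw":100,"offset":[-25,-25,0],"twist":0},{"jaw":100,"offset":[-25,-25,0],"twist":0},{"jaw":100,"offset":[-25,-25,0],"twist":0},{"jaw":100,"offset":[-25,-25,0],"twist":0},{"jaw":100,"offset":[-25,-25,0],"twist":0},{"jaw":100,"offset":[-25,-25,0],"twist":0},{"jaw":100,"offset":[-25,-25,0],"twist":0},{"jaw":100,"offset":[-25,-25,0],"twist":0},{"jaw":100,"offset":[-25,-25,0],"twist":0},{"jaw":100,"offset":[-25,-25,0],"twist":0},{"jaw":100,"offset":[-25,-25,0],"twist":0},{"jaw":100,"offset":[-25,-25,0],"twist":0},{"jaw":100,"offset":[-25,-25,0],"twist":0},{"jaw":100,"offset":[-25,-25,0],"twist":0},{"jaw":100,"offset":[-25,-25,0],"twist":0},{"jaw":100,"offset":[-25,-25,0],"twist":0}]'
python3 -m jog '[{"jaw":100,"offset":[-20,-22,0],"twist":0.1},{"jaw":100,"offset":[-20,-22,0],"twist":0.12},{"jaw":100,"offset":[-20,-20,0],"twist":0.12},{"jaw":100,"offset":[-15,-20,0],"twist":0.12},{"jaw":100,"offset":[0,0,0],"twist":0.12},{"jaw":100,"offset":[0,0,0],"twist":0.12},{"jaw":100,"offset":[0,0,0],"twist":0.12},{"jaw":100,"offset":[0,0,0],"twist":0.12},{"jaw":100,"offset":[0,0,0],"twist":0.12},{"jaw":100,"offset":[0,0,0],"twist":0.12},{"jaw":100,"offset":[0,0,0],"twist":0.1},{"jaw":100,"offset":[0,0,0],"twist":0}]'
```

```text
time: 2.37
eef_pos: [504.2, -110.0, 227.0]
eef_rot: [0.711, 3.059, 0.001]
contact_force: [0.7, -0.2, -0.5]
opening: 1.005
finger_force: 0.0
time: 3.37
eef_pos: [516.8, -218.8, 226.7]
eef_rot: [2.402, 2.024, -0.0]
contact_force: [-0.5, 0.5, 0.0]
opening: 0.998
finger_force: 0.0
```

```bash
python3 - <<'E'
from h import *
s=env.read_state(); im=env.get_image("wrist"); cv2.imwrite("pics/w1.png",im[:,:,::-1])
print([(np.round(d["position"]).tolist(),round(d["confidence"],2)) for d in env.boxes_of("wrist","float")])
for P in [(540,-230,77),(551,-165.7,60),(529.5,-293.6,60)]: print(proj("wrist",P,s))
E
```

```text
[([177.0, 213.0], 0.95), ([280.0, 338.0], 0.9), ([309.0, 190.0], 0.73)]
[309.82236481 196.96990962]
[309.638944   129.47733891]
[307.42108203 248.43879841]
```

View pics/w1.png

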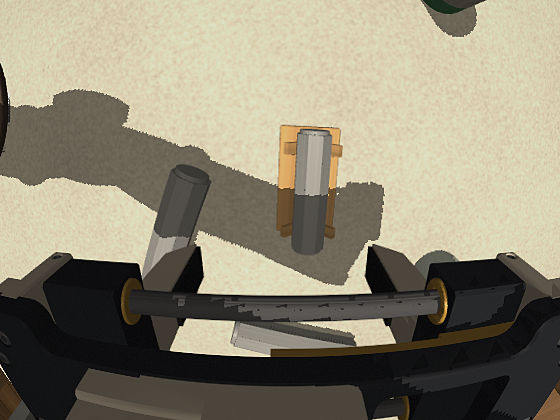

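The wrist view shows the shortest tube in the cradle, spanning (313,131) to (308,250). The larger look-alikes are at (177,213) and (290,338).

```bash
python3 - <<'E'
from h import *
s=env.read_state()
im=cv2.imread("pics/w1.png"); hsv=cv2.cvtColor(im,cv2.COLOR_BGR2HSV)
L=[];Rr=[]
for r in list(range(140,183,4))+list(range(196,240,4)):
    row=hsv[r,270:350]; m=np.where(row[:,1]<45)[0]+270; 
    print(r,m.min() if len(m) else None,m.max() if len(m) else None,len(m),end="; ")
print()
cv2.imwrite("pics/w1c.png",cv2.resize(im[110:270,230:390],(800,600) if 0 else (600,600),interpolation=cv2.INTER_CUBIC))
E
```

```text
140 272 340 38; 144 270 342 39; 148 270 330 40; 152 276 330 37; 156 270 348 43; 160 270 341 45; 164 277 342 40; 168 275 338 38; 172 272 342 43; 176 270 343 44; 180 273 343 39; 196 276 335 35; 200 276 335 35; 204 294 326 33; 208 294 334 33; 212 294 334 33; 216 293 333 34; 220 275 334 35; 224 275 333 34; 228 275 324 33; 232 279 336 33; 236 279 335 37;
```

View pics/w1c.png

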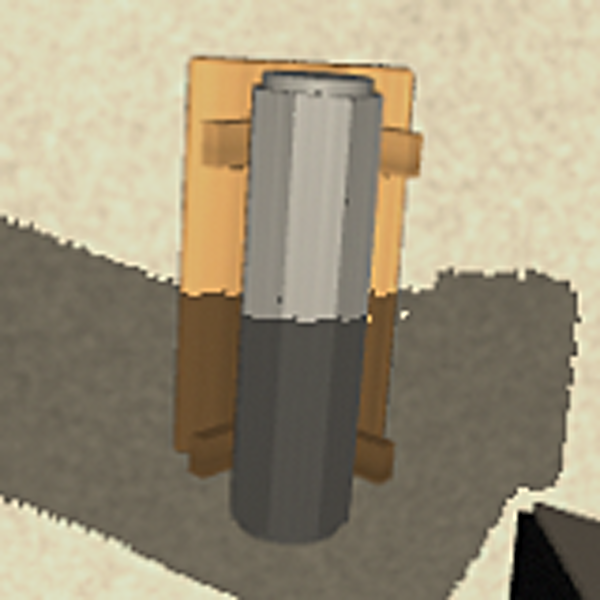

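```bash
python3 - <<'E'
from h import *
s=env.read_state()
g=lambda u,v:(230+u/3.75,110+v/3.75)
a=at_z("wrist",g(316.5,100),67,s);b=at_z("wrist",g(295,450),67,s)
print(a,b,np.degrees(np.arctan2(*(a-b)[1::-1])))
# ends: far rim top ~y=73 (z=75, end), near ~y=543 (z~60)
f=at_z("wrist",g(318,73),74,s);n=at_z("wrist",g(290,543),62,s); print(f,n,np.linalg.norm((f-n)[:2]),(f+n)/2)
print(s["eef_pos"],R.from_rotvec(s["eef_rot"]).as_matrix().round(4))
E
```

```text
[ 553.60057405 -172.59089539   67.        ] [ 534.22216338 -268.91915567   67.        ] 78.62559311963777
[ 554.45560803 -164.93202633   74.        ] [ 528.88766462 -300.39783353   62.        ] 137.85755202012044 [ 541.67163633 -232.66492993   68.        ]
[ 516.74427954 -218.8473896   226.7022313 ] [[ 1.615e-01  9.869e-01 -1.000e-04]
 [ 9.869e-01 -1.615e-01 -1.000e-04]
 [-1.000e-04 -1.000e-04 -1.000e+00]]
```

```bash
python3 -m jog '[{"jaw":100,"offset":[16,27,0],"twist":0.02},{"jaw":100,"offset":[0,0,35],"twist":0},{"jaw":100,"offset":[0,0,35],"twist":0},{"jaw":100,"offset":[0,0,35],"twist":0},{"jaw":100,"offset":[0,0,35],"twist":0},{"jaw":100,"offset":[0,0,35],"twist":0},{"jaw":100,"offset":[0,0,10],"twist":0},{"jaw":100,"offset":[0,0,0],"twist":0},{"jaw":100,"offset":[0,0,0],"twist":0}]'; python3 - <<'E'
from h import *
s=env.read_state(); im=env.get_image("wrist"); cv2.imwrite("pics/w2.png",im[:,:,::-1])
print(s["ft_torque"],s["contact_force"])
E
```

```text
time: 4.22
eef_pos: [546.3, -208.2, 42.6]
eef_rot: [2.417, 2.006, 0.0]
contact_force: [0.2, -0.2, 0.1]
opening: 1.002
finger_force: 0.0
[-0.05718839  0.04241185 -0.01200507] [ 0.21812126 -0.16163444  0.06685723]
```

View pics/w2.png

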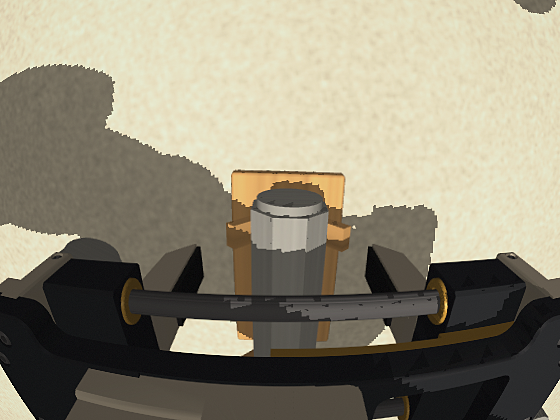

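The float sits between the open fingers, with its end rim at (290,200) and the saddle at row 232 ahead of the pads. I close and lift slightly.

```bash
python3 -m jog '[{"jaw":0,"offset":[0,0,0],"twist":0},{"jaw":0,"offset":[0,0,0],"twist":0},{"jaw":0,"offset":[0,0,0],"twist":0},{"jaw":0,"offset":[0,0,0],"twist":0},{"jaw":0,"offset":[0,0,0],"twist":0},{"jaw":0,"offset":[0,0,0],"twist":0},{"jaw":0,"offset":[0,0,0],"twist":0},{"jaw":0,"offset":[0,0,0],"twist":0}]'; python3 -m jog '[{"jaw":0,"offset":[0,0,-6],"twist":0},{"jaw":0,"offset":[0,0,-6],"twist":0},{"jaw":0,"offset":[0,0,-6],"twist":0},{"jaw":0,"offset":[0,0,-6],"twist":0},{"jaw":0,"offset":[0,0,-6],"twist":0},{"jaw":0,"offset":[0,0,0],"twist":0},{"jaw":0,"offset":[0,0,0],"twist":0}]'; python3 - <<'E'
from h import *
W=None
for i in range(6):
    s=env.read_state(); im=env.get_image("wrist"); 
    W=R.from_rotvec(s["eef_rot"]).inv(); print(W.apply(s["ft_torque"]).round(3),np.round(s["contact_force"],2))
cv2.imwrite("pics/w3.png",im[:,:,::-1])
E
```

```text
time: 4.93
eef_pos: [545.9, -207.7, 41.7]
eef_rot: [-2.418, -2.005, 0.0]
contact_force: [0.1, -1.0, -0.1]
opening: 0.472
finger_force: 0.0
time: 5.52
eef_pos: [546.1, -207.7, 72.2]
eef_rot: [2.418, 2.005, 0.001]
contact_force: [-0.7, 0.3, -1.7]
opening: 0.376
finger_force: 29.9
[ 0.061 -0.109  0.001] [-0.73  0.3  -1.73]
[ 0.079 -0.057  0.009] [-0.22  0.35 -3.04]
[ 0.062 -0.068  0.009] [-0.14  0.76 -3.15]
[ 0.03  -0.081 -0.017] [-0.71 -0.94 -3.33]
[ 0.109 -0.177  0.061] [ 0.96  0.38 -2.57]
[ 0.039 -0.156 -0.011] [ 0.17 -0.48 -2.5 ]
```

View pics/w3.png

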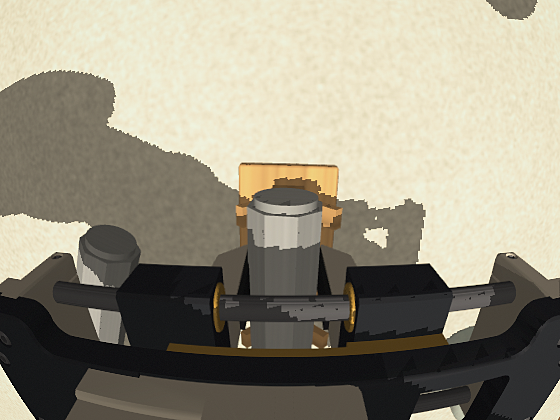

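The float is held at the pads, with its near rim at (287,198) and close to level. I lift higher and average the moment.

```bash
python3 -m jog '[{"jaw":0,"offset":[0,0,-10],"twist":0},{"jaw":0,"offset":[0,0,-10],"twist":0},{"jaw":0,"offset":[0,0,-10],"twist":0},{"jaw":0,"offset":[0,0,0],"twist":0},{"jaw":0,"offset":[0,0,0],"twist":0},{"jaw":0,"offset":[0,0,0],"twist":0},{"jaw":0,"offset":[0,0,0],"twist":0}]'; python3 - <<'E'
from h import *
T=[];F=[]
for i in range(16):
    s=env.read_state(); im=env.get_image("wrist"); 
    W=R.from_rotvec(s["eef_rot"]).inv(); T.append(W.apply(s["ft_torque"]));F.append(s["contact_force"])
print(np.mean(T,0),np.std(T,0),np.mean(F,0),s["eef_pos"],s["opening"],s["finger_force"])
im=env.get_image("side");cv2.imwrite("pics/s2.png",cv2.resize(im[190:340,230:430,::-1],(800,600),interpolation=cv2.INTER_CUBIC))
E
```

```text
time: 6.4
eef_pos: [545.7, -207.5, 101.5]
eef_rot: [-2.418, -2.005, 0.0]
contact_force: [0.0, -0.3, -2.5]
opening: 0.372
finger_force: 29.9
[ 0.05156504 -0.11186818 -0.0036421 ] [0.02838396 0.02783881 0.02712436] [ 0.08599611 -0.12199489 -2.25198233] [ 545.94229246 -207.67705143  101.71474741] 0.36858536396246355 29.901625555939972
```

View pics/s2.png

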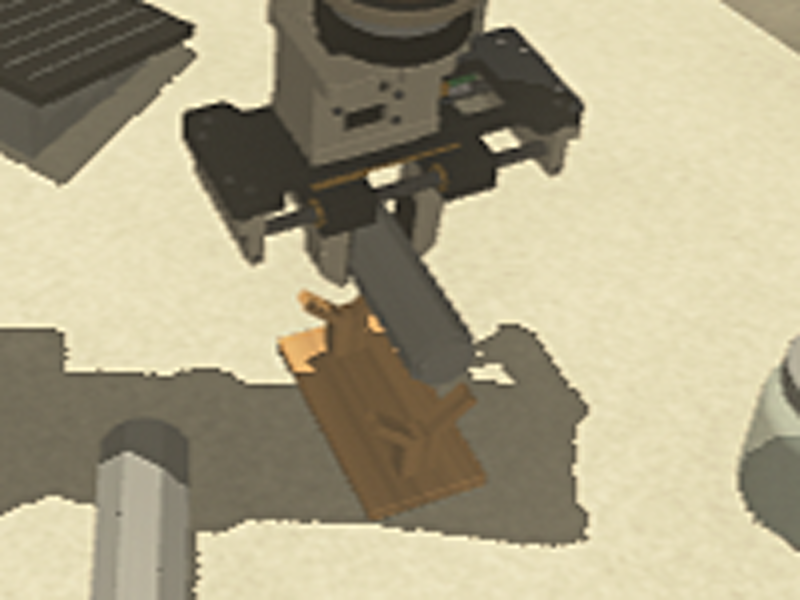

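Held and level. The moment about tool y shows no +0.14 shift, so the heavy end is the +y end (tool +x), and I gripped on the heavy side. I set it back gently and regrip on the other side.

```bash
python3 -m jog '[{"jaw":0,"offset":[0,0,15],"twist":0},{"jaw":0,"offset":[0,0,15],"twist":0},{"jaw":0,"offset":[0,0,10],"twist":0},{"jaw":0,"offset":[0,0,4],"twist":0},{"jaw":0,"offset":[0,0,2],"twist":0},{"jaw":0,"offset":[0,0,2],"twist":0},{"jaw":0,"offset":[0,0,0],"twist":0}]'; python3 -m jog '[{"jaw":0,"offset":[0,0,2],"twist":0},{"jaw":0,"offset":[0,0,0],"twist":0}]';  python3 -m jog '[{"jaw":0,"offset":[0,0,2],"twist":0},{"jaw":0,"offset":[0,0,0],"twist":0}]'
```

```text
time: 7.83
eef_pos: [546.2, -207.9, 53.9]
eef_rot: [2.418, 2.005, 0.0]
contact_force: [0.3, -0.2, -2.2]
opening: 0.373
finger_force: 29.9
time: 8.0
eef_pos: [546.2, -207.7, 51.9]
eef_rot: [2.418, 2.005, 0.001]
contact_force: [0.1, 0.7, -1.5]
opening: 0.376
finger_force: 29.9
time: 8.17
eef_pos: [546.0, -207.6, 49.7]
eef_rot: [2.418, 2.005, 0.0]
contact_force: [-0.5, 0.5, -3.3]
opening: 0.375
finger_force: 29.9
```

```bash
python3 -m jog '[{"jaw":0,"offset":[0,0,2],"twist":0},{"jaw":0,"offset":[0,0,0],"twist":0}]';  python3 -m jog '[{"jaw":0,"offset":[0,0,2],"twist":0},{"jaw":0,"offset":[0,0,0],"twist":0}]';  python3 -m jog '[{"jaw":0,"offset":[0,0,2],"twist":0},{"jaw":0,"offset":[0,0,0],"twist":0}]'
```

```text
time: 8.33
eef_pos: [546.8, -208.0, 48.0]
eef_rot: [2.417, 2.005, 0.001]
contact_force: [2.3, -0.7, -0.7]
opening: 0.373
finger_force: 29.9
time: 8.5
eef_pos: [547.7, -208.2, 46.8]
eef_rot: [2.416, 2.004, 0.003]
contact_force: [2.5, 0.7, 5.6]
opening: 0.371
finger_force: 30.0
time: 8.67
eef_pos: [547.9, -208.3, 46.0]
eef_rot: [2.416, 2.003, 0.005]
contact_force: [-1.1, 2.5, 21.5]
opening: 0.376
finger_force: 30.0
```

```bash
python3 -m jog '[{"jaw":0,"offset":[0,0,-3],"twist":0},{"jaw":70,"offset":[0,0,0],"twist":0},{"jaw":70,"offset":[0,0,0],"twist":0},{"jaw":70,"offset":[0,0,0],"twist":0},{"jaw":70,"offset":[0,2,0],"twist":0},{"jaw":70,"offset":[0,0,3],"twist":0},{"jaw":70,"offset":[-17,0,2],"twist":0},{"jaw":70,"offset":[-16,0,0],"twist":0},{"jaw":70,"offset":[-16,0,0],"twist":0},{"jaw":70,"offset":[0,0,0],"twist":0}]'; python3 - <<'E'
from h import *
T=[]
for i in range(10):
    s=env.read_state(); im=env.get_image("wrist"); 
    W=R.from_rotvec(s["eef_rot"]).inv(); T.append(W.apply(s["ft_torque"]))
print(np.mean(T,0),s["eef_pos"],s["opening"])
cv2.imwrite("pics/w4.png",im[:,:,::-1])
E
```

```text
time: 9.5
eef_pos: [537.6, -260.2, 41.7]
eef_rot: [2.421, 2.0, -0.003]
contact_force: [-0.3, -1.5, 0.1]
opening: 0.699
finger_force: 0.0
[ 0.04946276 -0.09033266 -0.00440256] [ 539.11175635 -255.47432448   41.66284015] 0.703093958390009
```

View pics/w4.png

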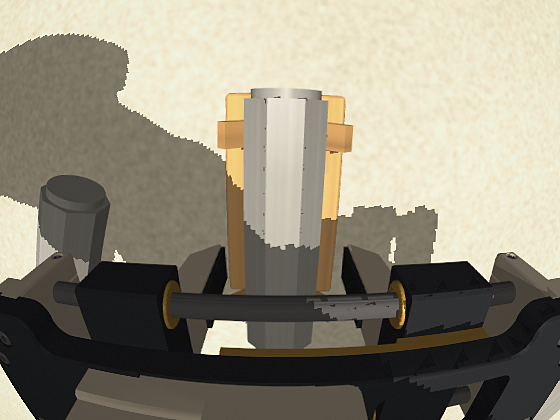

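The float is back in the saddles with its rim at (286,93) and the fingers around its lower part. The empty baseline is -0.090 against -0.112 loaded, which puts the centre of mass about 8 mm towards tool +x from the first grip, so +y is confirmed as the heavy end. I grip on the light side and lift.

```bash
python3 -m jog '[{"jaw":0,"offset":[0,0,0],"twist":0},{"jaw":0,"offset":[0,0,0],"twist":0},{"jaw":0,"offset":[0,0,0],"twist":0},{"jaw":0,"offset":[0,0,0],"twist":0},{"jaw":0,"offset":[0,0,0],"twist":0},{"jaw":0,"offset":[0,0,0],"twist":0},{"jaw":0,"offset":[0,0,0],"twist":0},{"jaw":0,"offset":[0,0,0],"twist":0}]'; python3 -m jog '[{"jaw":0,"offset":[0,0,-10],"twist":0},{"jaw":0,"offset":[0,0,-10],"twist":0},{"jaw":0,"offset":[0,0,-10],"twist":0},{"jaw":0,"offset":[0,0,-10],"twist":0},{"jaw":0,"offset":[0,0,-10],"twist":0},{"jaw":0,"offset":[0,0,-10],"twist":0},{"jaw":0,"offset":[0,0,-10],"twist":0},{"jaw":0,"offset":[0,0,0],"twist":0},{"jaw":0,"offset":[0,0,0],"twist":0}]';python3 - <<'E'
from h import *
T=[]
for i in range(6):
    s=env.read_state(); im=env.get_image("wrist"); 
    W=R.from_rotvec(s["eef_rot"]).inv(); T.append(W.apply(s["ft_torque"]))
print(np.mean(T,0),s["eef_pos"],s["opening"],s["contact_force"])
cv2.imwrite("pics/w5.png",im[:,:,::-1])
E
```

```text
time: 10.67
eef_pos: [537.4, -255.9, 41.5]
eef_rot: [-2.417, -2.003, 0.001]
contact_force: [-4.8, 1.8, 4.2]
opening: 0.368
finger_force: 30.0
time: 11.42
eef_pos: [539.3, -256.3, 112.4]
eef_rot: [2.417, 2.005, 0.001]
contact_force: [-0.8, -1.0, -2.8]
opening: 0.368
finger_force: 29.8
[ 0.05064484 -0.20997865  0.01753312] [ 538.50198991 -256.01670909  111.11289878] 0.36800968096790054 [ 0.11938938 -0.25243083 -2.07026936]
```

View pics/w5.png

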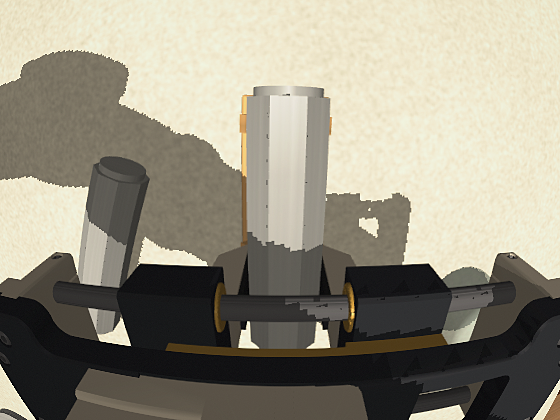

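The drop in moment (-0.09 to -0.21) confirms that the heavy end points along tool +x. The float stays level in the grip. Next I carry it to the board with the heavy end upslope, so it only needs about 74° of swivel.

```bash
python3 -m jog '[{"jaw":0,"offset":[30,-7,0],"twist":0},{"jaw":0,"offset":[30,-7,0],"twist":0},{"jaw":0,"offset":[30,-7,0],"twist":0},{"jaw":0,"offset":[30,-7,0],"twist":0},{"jaw":0,"offset":[30,-7,0],"twist":0},{"jaw":0,"offset":[30,-7,0],"twist":0},{"jaw":0,"offset":[30,-7,0],"twist":0},{"jaw":0,"offset":[30,-7,0],"twist":0},{"jaw":0,"offset":[30,6,0],"twist":0},{"jaw":0,"offset":[30,6,0],"twist":0},{"jaw":0,"offset":[30,6,0],"twist":0},{"jaw":0,"offset":[30,6,0],"twist":0},{"jaw":0,"offset":[30,6,0],"twist":0},{"jaw":0,"offset":[30,6,0],"twist":0},{"jaw":0,"offset":[30,6,0],"twist":0}]'; python3 -m jog '[{"jaw":0,"offset":[0,0,0],"twist":-0.12},{"jaw":0,"offset":[0,0,0],"twist":-0.12},{"jaw":0,"offset":[0,0,0],"twist":-0.12},{"jaw":0,"offset":[0,0,0],"twist":-0.12},{"jaw":0,"offset":[0,0,0],"twist":-0.12},{"jaw":0,"offset":[0,0,0],"twist":-0.12},{"jaw":0,"offset":[0,0,0],"twist":-0.12},{"jaw":0,"offset":[0,0,0],"twist":-0.12},{"jaw":0,"offset":[0,0,0],"twist":-0.12},{"jaw":0,"offset":[0,0,0],"twist":-0.12},{"jaw":0,"offset":[0,0,0],"twist":-0.12},{"jaw":0,"offset":[0,0,0],"twist":-0.12},{"jaw":0,"offset":[0,0,0],"twist":-0.12},{"jaw":0,"offset":[0,0,0],"twist":-0.12},{"jaw":0,"offset":[0,0,0],"twist":-0.12},{"jaw":0,"offset":[0,0,0],"twist":-0.12},{"jaw":0,"offset":[0,0,0],"twist":-0.12},{"jaw":0,"offset":[0,0,0],"twist":-0.09},{"jaw":0,"offset":[0,0,0],"twist":0}]'
python3 - <<'E'
from h import *
s=env.read_state(); im=env.get_image("wrist"); cv2.imwrite("pics/w6.png",im[:,:,::-1])
W=R.from_rotvec(s["eef_rot"]); M=W.as_matrix(); print("tool x yaw",np.degrees(np.arctan2(M[1,0],M[0,0])),s["eef_pos"],s["joint_positions"])
# heavy length estimate: rim (287,88) top of end face at axis+15 => tool z=-18.8-15
p=env.camera_params("wrist");T=np.array(p["tool_from_camera"])
o,d=ray("wrist",(287,90),s); o=W.inv().apply(o-s["eef_pos"]);d=W.inv().apply(d)
for h in (15,17): print(o+d*((-18.8-h)-o[2])/d[2])
E
```

```text
time: 12.97
eef_pos: [608.5, 190.1, 111.3]
eef_rot: [-2.418, -2.006, 0.001]
contact_force: [0.4, 0.8, -2.7]
opening: 0.368
finger_force: 29.8
time: 14.55
eef_pos: [608.3, 188.1, 111.3]
eef_rot: [0.588, -3.085, 0.0]
contact_force: [-0.8, -0.2, -2.3]
opening: 0.366
finger_force: 29.8
tool x yaw -158.41728617401 [608.31580063 188.06449179 111.30627336] [-0.44269558  0.56121116  0.08805066  1.67519646 -0.0594501   0.90839609
  1.61600702]
[ 90.36997811   1.81373375 -33.8       ]
[ 90.28984658   1.79648665 -35.8       ]
```

View pics/w6.png

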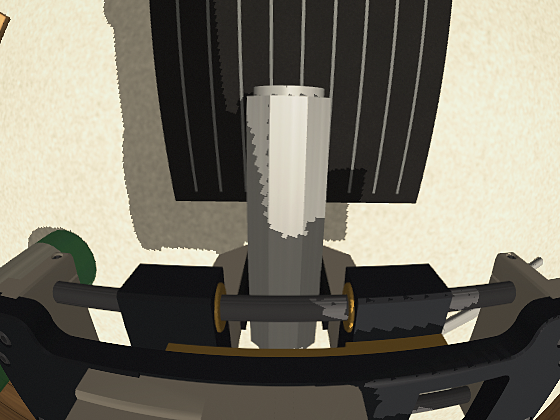

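The wrist view shows the float aligned with the board's grooves: heavy rim at (286,90), board's lower edge along row 202 from (176) to (418). I check the board pose from it.

```bash
python3 - <<'E'
from h import *
s=env.read_state()
a=at_z("wrist",(176,202),24.6,s);b=at_z("wrist",(418,203),24.6,s)
print(a,b,(a+b)/2,np.linalg.norm(a-b),np.degrees(np.arctan2(*(a-b)[1::-1])),np.degrees(np.arctan2(*(b-a)[1::-1])))
E
```

```text
[632.31701722 103.17673627  24.6       ] [560.03846688 290.8299079   24.6       ] [596.17774205 197.00332209  24.6       ] 201.09177422502938 -68.93476460212777 111.06523539787224
```

```bash
python3 -m jog '[{"jaw":0,"offset":[0,0,20],"twist":0},{"jaw":0,"offset":[0,0,20],"twist":0},{"jaw":0,"offset":[0,0,14],"twist":0},{"jaw":0,"offset":[0,0,4],"twist":0},{"jaw":0,"offset":[0,0,3],"twist":0},{"jaw":0,"offset":[0,0,0],"twist":0}]';python3 -m jog '[{"jaw":0,"offset":[0,0,3],"twist":0},{"jaw":0,"offset":[0,0,0],"twist":0}]';python3 -m jog '[{"jaw":0,"offset":[0,0,2],"twist":0},{"jaw":0,"offset":[0,0,0],"twist":0}]'
```

```text
time: 15.1
eef_pos: [608.4, 188.6, 50.6]
eef_rot: [0.58, -3.087, 0.0]
contact_force: [0.1, -0.3, -1.8]
opening: 0.365
finger_force: 29.8
time: 15.27
eef_pos: [608.8, 188.8, 48.2]
eef_rot: [-0.582, 3.086, 0.0]
contact_force: [0.3, -0.2, -3.0]
opening: 0.371
finger_force: 29.8
time: 15.43
eef_pos: [608.8, 188.8, 46.1]
eef_rot: [-0.582, 3.086, 0.0]
contact_force: [1.9, 0.8, -1.2]
opening: 0.366
finger_force: 29.8
```

```bash
python3 -m jog '[{"jaw":0,"offset":[0,0,1],"twist":0},{"jaw":0,"offset":[0,0,0],"twist":0}]';python3 -m jog '[{"jaw":34,"offset":[0,0,0],"twist":0},{"jaw":34,"offset":[0,0,0],"twist":0},{"jaw":34,"offset":[0,0,0],"twist":0}]';python3 -m jog '[{"jaw":36,"offset":[0,0,0],"twist":0},{"jaw":36,"offset":[0,0,0],"twist":0},{"jaw":36,"offset":[0,0,0],"twist":0}]'
```

```text
time: 15.6
eef_pos: [608.9, 188.9, 45.2]
eef_rot: [-0.582, 3.086, 0.0]
contact_force: [0.8, 0.5, 0.4]
opening: 0.371
finger_force: 29.8
time: 15.85
eef_pos: [608.9, 188.8, 45.1]
eef_rot: [-0.582, 3.086, 0.0]
contact_force: [2.8, 2.2, 0.3]
opening: 0.37
finger_force: 29.8
time: 16.1
eef_pos: [608.8, 188.8, 44.9]
eef_rot: [-0.583, 3.086, 0.0]
contact_force: [2.7, 0.9, 0.6]
opening: 0.369
finger_force: 29.8
```

```bash
python3 -m jog '[{"jaw":36.5,"offset":[0,0,0],"twist":0},{"jaw":36.5,"offset":[0,0,0],"twist":0}]';python3 -m jog '[{"jaw":36.8,"offset":[0,0,0],"twist":0},{"jaw":36.8,"offset":[0,0,0],"twist":0}]';python3 -m jog '[{"jaw":37,"offset":[0,0,0],"twist":0},{"jaw":37,"offset":[0,0,0],"twist":0}]'
```

```text
time: 16.27
eef_pos: [608.6, 188.7, 44.9]
eef_rot: [-0.583, 3.087, 0.0]
contact_force: [3.0, 1.7, 1.1]
opening: 0.368
finger_force: 27.0
time: 16.43
eef_pos: [608.3, 188.5, 44.7]
eef_rot: [0.583, -3.087, 0.0]
contact_force: [3.6, 1.6, 0.2]
opening: 0.367
finger_force: 16.2
time: 16.6
eef_pos: [608.2, 188.5, 44.6]
eef_rot: [0.583, -3.087, 0.0]
contact_force: [2.2, 1.3, -0.9]
opening: 0.368
finger_force: 9.7
```

The jaw setting sets the grip force near closure (36.5→27 N, 37→9.7 N). With a light grip I swing the light end up in an arc around the heavy rim resting on the board.

```bash
python3 -m jog '[{"jaw":37.1,"offset":[0,0,0],"twist":0},{"jaw":37.1,"offset":[1.5,0,-4],"twist":0},{"jaw":37.1,"offset":[1,0,-4],"twist":0},{"jaw":37.1,"offset":[1,0,-4],"twist":0},{"jaw":37.1,"offset":[0.5,0,-3.5],"twist":0},{"jaw":37.1,"offset":[0,0,0],"twist":0},{"jaw":37.1,"offset":[0,0,0],"twist":0}]';python3 - <<'E'
from h import *
T=[];F=[]
im0=cv2.imread("pics/w6.png")[:,:,::-1]
for i in range(6):
    s=env.read_state(); im=env.get_image("wrist"); 
    W=R.from_rotvec(s["eef_rot"]).inv(); T.append(W.apply(s["ft_torque"]));F.append(s["contact_force"])
print(np.mean(T,0),np.mean(F,0),s["eef_pos"],s["finger_force"])
cv2.imwrite("pics/w7.png",im[:,:,::-1])
for n,i in (("before",im0),("now",im)):
    g=cv2.cvtColor(np.ascontiguousarray(i),cv2.COLOR_RGB2GRAY); print(n,g[40:260:6,287].tolist(), "widths",[int((g[r,220:350]>95).sum()) for r in range(60,220,10)])
print(env.boxes_of("wrist","float"))
E
```

```text
time: 17.18
eef_pos: [604.7, 187.1, 60.7]
eef_rot: [-0.582, 3.087, -0.0]
contact_force: [-0.0, -0.4, -0.2]
opening: 0.368
finger_force: 0.0
[-0.06144422  0.00506469 -0.00212249] [-0.1950124  -0.00728985 -0.29729057] [604.53531039 187.04901689  60.04462029] 0.0
before [40, 41, 41, 37, 40, 39, 38, 37, 222, 225, 223, 223, 222, 221, 221, 220, 219, 219, 218, 217, 217, 216, 214, 214, 213, 211, 211, 209, 209, 205, 204, 204, 203, 88, 95, 94, 94] widths [12, 12, 12, 75, 86, 85, 83, 80, 78, 74, 73, 71, 67, 66, 63, 110]
now [42, 40, 40, 37, 40, 37, 42, 37, 40, 38, 52, 106, 104, 96, 185, 176, 184, 185, 186, 185, 187, 186, 188, 188, 188, 188, 190, 189, 189, 201, 91, 91, 91, 91, 91, 92, 91] widths [15, 16, 16, 16, 15, 72, 73, 78, 78, 75, 71, 71, 70, 65, 59, 27]
[{'position': [284.2, 190.1], 'confidence': 0.66}]
```

The finger force fell to zero and the float slipped out. By the image it seems to lie on the board, heavy end upslope. I check that against predicted projections.

```bash
python3 - <<'E'
from h import *
s=env.read_state(); im=env.get_image("wrist"); cv2.imwrite("pics/w8.png",im[:,:,::-1])
ex=np.array([.933,.3596,0]);z=np.array([0,0,1.]);c16,s16=np.cos(np.radians(16)),np.sin(np.radians(16))
n=s16*ex+c16*z; bx=c16*ex-s16*z
C=np.array([608.5,188.6,0])-90.3*ex; C[2]=48-((C-np.array([519,163.5,0]))@ex)*np.tan(np.radians(16)); print("C",C)
for nm,P in dict(rimbot=C,rimtop=C+30*n,bodytop=C+32*n+4*bx,mid=C+17*n+65*bx,light=C+17*n+130*bx).items(): print(nm,P.round(1),proj("wrist",P,s).round(1))
g=cv2.cvtColor(im,cv2.COLOR_RGB2GRAY)
for r in (96,100,104,108,112,116,120,124,128,140,170,200): print(r,g[r,235:345:5].tolist())
print(s["eef_pos"],s["opening"])
for t in ["float"]:
    for c in ["side","top"]:
        env.get_image(c); print(c,env.boxes_of(c,t), [proj(c,C+17*n+65*bx).round(0)])
E
```

```text
C [524.2501     156.12812     47.35556405]
rimbot [524.3 156.1  47.4] [283.6 101.7]
rimtop [532.  159.1  76.2] [283.3 120.2]
bodytop [536.1 160.7  77. ] [283.3 130.4]
mid [586.9 180.3  45.8] [282.9 222.4]
light [645.2 202.8  27.9] [282.6 296.3]
96 [38, 37, 38, 39, 38, 38, 133, 39, 39, 38, 37, 37, 39, 37, 137, 38, 38, 37, 37, 36, 37, 31]
100 [39, 38, 39, 38, 37, 37, 135, 6, 37, 51, 50, 43, 18, 34, 137, 38, 35, 37, 37, 39, 37, 26]
104 [38, 36, 35, 39, 34, 84, 106, 104, 103, 104, 104, 104, 105, 105, 104, 70, 37, 38, 40, 38, 39, 43]
108 [39, 38, 36, 32, 109, 106, 106, 105, 106, 106, 106, 105, 106, 106, 105, 106, 109, 36, 37, 39, 38, 21]
112 [36, 38, 38, 10, 106, 104, 105, 106, 104, 105, 106, 105, 105, 104, 101, 105, 109, 34, 39, 38, 38, 78]
116 [38, 38, 41, 112, 103, 124, 100, 103, 105, 107, 104, 105, 105, 104, 100, 153, 119, 71, 40, 39, 37, 121]
120 [41, 38, 18, 80, 99, 131, 155, 168, 176, 185, 190, 189, 184, 178, 170, 154, 115, 110, 37, 37, 39, 120]
124 [19, 38, 13, 136, 103, 123, 156, 166, 174, 181, 185, 185, 182, 178, 173, 119, 106, 163, 38, 39, 40, 131]
128 [19, 16, 16, 133, 133, 139, 108, 83, 102, 62, 130, 117, 68, 96, 131, 160, 163, 163, 39, 38, 37, 138]
140 [18, 17, 20, 135, 133, 138, 130, 183, 181, 184, 181, 186, 179, 186, 158, 159, 161, 159, 39, 37, 38, 134]
170 [19, 18, 20, 85, 133, 136, 133, 188, 185, 185, 183, 187, 182, 165, 158, 160, 159, 33, 39, 40, 81, 32]
200 [65, 19, 19, 11, 79, 135, 133, 186, 186, 185, 185, 188, 185, 160, 163, 175, 106, 17, 18, 20, 68, 18]
[604.57529734 187.09561323  60.07963961] 0.3699608672759745
side [{'position': [247.9, 183.2], 'confidence': 0.9}, {'position': [263.5, 343.4], 'confidence': 0.85}, {'position': [378.9, 381.7], 'confidence': 0.79}] [array([250., 181.])]
top [{'position': [450.3, 228.0], 'confidence': 0.9}, {'position': [234.1, 209.4], 'confidence': 0.6}, {'position': [379.2, 274.5], 'confidence': 0.6}] [array([228., 195.])]
```

The prediction of the float lying flat on the face matches the image to within 2 px (rim rows 102, 120 and 129, columns 255–315). It lies square to the board with its light end overhanging the lower edge. I regrip nearer the light end, clear of the board edge.

```bash
python3 -m jog '[{"jaw":65,"offset":[-7,0,-2],"twist":0},{"jaw":65,"offset":[-6,0,0],"twist":0},{"jaw":65,"offset":[0,0,0],"twist":0},{"jaw":65,"offset":[0,0,4],"twist":0},{"jaw":65,"offset":[0,0,20],"twist":0},{"jaw":65,"offset":[0,0,20],"twist":0},{"jaw":65,"offset":[0,0,0],"twist":0}]';python3 -m jog '[{"jaw":0,"offset":[0,0,0],"twist":0},{"jaw":0,"offset":[0,0,0],"twist":0},{"jaw":0,"offset":[0,0,0],"twist":0},{"jaw":0,"offset":[0,0,0],"twist":0},{"jaw":0,"offset":[0,0,0],"twist":0},{"jaw":0,"offset":[0,0,0],"twist":0}]';python3 -m jog '[{"jaw":36.8,"offset":[0,0,0],"twist":0},{"jaw":36.8,"offset":[0,0,0],"twist":0},{"jaw":36.8,"offset":[0,0,0],"twist":0}]'
```

```text
time: 18.37
eef_pos: [614.1, 191.0, 14.5]
eef_rot: [0.582, -3.081, 0.002]
contact_force: [-0.5, -0.0, -0.4]
opening: 0.649
finger_force: 0.0
time: 18.87
eef_pos: [617.4, 192.2, 19.2]
eef_rot: [-0.582, 3.085, 0.001]
contact_force: [0.5, -1.1, 5.1]
opening: 0.367
finger_force: 30.0
time: 19.12
eef_pos: [617.4, 192.1, 19.2]
eef_rot: [-0.582, 3.085, 0.001]
contact_force: [-1.7, 0.4, 6.6]
opening: 0.37
finger_force: 12.1
```

```bash
python3 -m jog '[{"jaw":36.8,"offset":[0,0,-4.5],"twist":0},{"jaw":36.8,"offset":[0,0,-4.5],"twist":0},{"jaw":36.8,"offset":[-0.5,0,-4.5],"twist":0},{"jaw":36.8,"offset":[0,0,-4],"twist":0},{"jaw":36.8,"offset":[0,0,0],"twist":0},{"jaw":36.8,"offset":[0,0,0],"twist":0}]';python3 - <<'E'
from h import *
T=[];F=[];G=[]
for i in range(4):
    s=env.read_state(); im=env.get_image("wrist"); 
    W=R.from_rotvec(s["eef_rot"]).inv(); T.append(W.apply(s["ft_torque"]));F.append(s["contact_force"]);G.append(s["finger_force"])
print(np.mean(T,0),np.mean(F,0),s["eef_pos"],G)
cv2.imwrite("pics/w9.png",im[:,:,::-1])
g=cv2.cvtColor(im,cv2.COLOR_RGB2GRAY)
print(g[40:260:4,270].tolist());print(g[40:260:4,290].tolist())
ex=np.array([.933,.3596,0]);z=np.array([0,0,1.]);C=np.array([524.25,156.13,47.4])
for th in (-16,-11,-6,-3):
    a=np.radians(th);b=np.cos(a)*ex+np.sin(a)*z;n=-np.sin(a)*ex+np.cos(a)*z
    print("pivot",th,[proj("wrist",C+r*n+t*b,s).round(0).tolist() for r,t in((0,0),(30,0),(32,4))])
E
```

```text
time: 19.62
eef_pos: [617.6, 192.2, 36.1]
eef_rot: [-0.583, 3.086, 0.0]
contact_force: [0.8, 0.4, -0.4]
opening: 0.372
finger_force: 10.6
[-0.0239778  -0.2007862  -0.01265091] [1.35669294 0.40119674 0.09930853] [617.57464255 192.17469758  35.85927154] [10.573102553898934, 10.574160809337627, 10.574734638794325, 10.575193949625827]
[37, 36, 38, 38, 37, 37, 37, 156, 176, 176, 219, 209, 209, 210, 209, 208, 207, 207, 207, 207, 205, 204, 203, 201, 203, 201, 201, 200, 200, 199, 198, 197, 196, 196, 197, 197, 197, 197, 198, 198, 198, 199, 198, 197, 198, 197, 196, 199, 90, 95, 95, 92, 94, 95, 94]
[37, 40, 37, 38, 40, 37, 40, 202, 215, 216, 232, 220, 220, 220, 219, 218, 217, 218, 217, 216, 216, 215, 212, 212, 210, 209, 208, 208, 207, 206, 205, 203, 202, 201, 200, 201, 201, 201, 200, 200, 199, 199, 199, 199, 197, 197, 197, 196, 196, 197, 135, 93, 94, 94, 93]
pivot -16 [[283.0, 71.0], [283.0, 85.0], [283.0, 98.0]]
pivot -11 [[283.0, 71.0], [283.0, 78.0], [283.0, 90.0]]
pivot -6 [[283.0, 71.0], [283.0, 71.0], [283.0, 82.0]]
pivot -3 [[283.0, 71.0], [283.0, 67.0], [283.0, 78.0]]
```

Pivoting works: the end face has vanished from view and the body rim is at row 80, which matches θ≈-5°. I continue the arc.

```bash
cat > chk.py <<'E'
from h import *
import sys
T=[];F=[];G=[]
for i in range(3):
    s=env.read_state(); im=env.get_image("wrist"); 
    W=R.from_rotvec(s["eef_rot"]).inv(); T.append(W.apply(s["ft_torque"]));F.append(s["contact_force"]);G.append(s["finger_force"])
print(s["time"],np.mean(T,0).round(3),np.mean(F,0).round(2),s["eef_pos"].round(1),np.round(G,1))
cv2.imwrite(sys.argv[1],im[:,:,::-1])
g=cv2.cvtColor(im,cv2.COLOR_RGB2GRAY)
print(g[0:260:4,275].tolist())
ex=np.array([.933,.3596,0]);z=np.array([0,0,1.]);C=np.array([524.25,156.13,47.4])
d=np.array(s["eef_pos"])+[0,0,18.8]-C; h,v=d@ex,d[2]; print("rel",h,v,"implied th",np.degrees(np.arctan2(v,h)-np.arctan2(15,98)),"r",np.hypot(h,v))
for th in map(float,sys.argv[2:]):
    a=np.radians(th);b=np.cos(a)*ex+np.sin(a)*z;n=-np.sin(a)*ex+np.cos(a)*z
    print("pivot",th,[proj("wrist",C+r*n+t*b,s).round(0).tolist() for r,t in((0,0),(30,0),(32,4),(17,130),(32,126))])
E
python3 -m jog '[{"jaw":36.8,"offset":[0.6,0,-4.3],"twist":0},{"jaw":36.8,"offset":[0.6,0,-4.3],"twist":0},{"jaw":36.8,"offset":[0.6,0,-4.3],"twist":0},{"jaw":36.8,"offset":[0.6,0,-4.2],"twist":0},{"jaw":36.8,"offset":[1.3,0,-4.1],"twist":0},{"jaw":36.8,"offset":[1.3,0,-4.1],"twist":0},{"jaw":36.8,"offset":[1.3,0,-4.1],"twist":0},{"jaw":36.8,"offset":[1.3,0,-4.1],"twist":0},{"jaw":36.8,"offset":[0,0,0],"twist":0}]';python3 chk.py pics/w10.png -4 4 9 14
```

```text
time: 20.57
eef_pos: [610.3, 189.3, 70.2]
eef_rot: [-0.582, 3.086, 0.0]
contact_force: [-0.3, -0.5, -2.0]
opening: 0.367
finger_force: 10.7
20.6667 [-0.052 -0.108 -0.005] [ 0.38 -0.07 -0.97] [610.4 189.4  69.7] [10.7 10.7 10.7]
[37, 37, 39, 38, 39, 38, 37, 38, 40, 40, 38, 41, 37, 37, 37, 40, 40, 38, 194, 180, 194, 194, 196, 197, 197, 199, 199, 202, 202, 202, 204, 205, 205, 206, 207, 208, 210, 209, 210, 211, 212, 214, 214, 215, 216, 215, 217, 218, 218, 219, 219, 219, 220, 221, 222, 226, 232, 103, 104, 103, 103, 101, 101, 101, 101]
rel 92.38297060480232 41.05973197260793 implied th 15.260593492636575 r 101.09656199609447
pivot -4.0 [[284.0, 90.0], [283.0, 92.0], [283.0, 101.0], [282.0, 305.0], [282.0, 316.0]]
pivot 4.0 [[284.0, 90.0], [283.0, 83.0], [283.0, 92.0], [282.0, 319.0], [282.0, 329.0]]
pivot 9.0 [[284.0, 90.0], [284.0, 78.0], [283.0, 85.0], [282.0, 328.0], [282.0, 336.0]]
pivot 14.0 [[284.0, 90.0], [284.0, 72.0], [284.0, 79.0], [282.0, 335.0], [282.0, 342.0]]
```

θ≈14–15°, exactly on plan, with the grip force steady. I continue.

```bash
python3 -m jog '[{"jaw":36.8,"offset":[1.8,0,-3.9],"twist":0},{"jaw":36.8,"offset":[2,0,-3.8],"twist":0},{"jaw":36.8,"offset":[2.1,0,-3.8],"twist":0},{"jaw":36.8,"offset":[2.2,0,-3.7],"twist":0},{"jaw":36.8,"offset":[2.4,0,-3.6],"twist":0},{"jaw":36.8,"offset":[2.6,0,-3.4],"twist":0},{"jaw":36.8,"offset":[2.7,0,-3.3],"twist":0},{"jaw":36.8,"offset":[2.8,0,-3.3],"twist":0},{"jaw":36.8,"offset":[0,0,0],"twist":0}]';python3 chk.py pics/w11.png 24 30 34
```

```text
time: 21.47
eef_pos: [592.4, 182.3, 98.8]
eef_rot: [-0.583, 3.087, 0.0]
contact_force: [-0.8, 0.4, -0.9]
opening: 0.366
finger_force: 11.2
21.5667 [-0.059  0.064 -0.005] [-0.18 -0.03 -0.65] [592.6 182.4  98.2] [11.2 11.2 11.2]
[38, 37, 37, 40, 38, 38, 39, 37, 38, 38, 37, 38, 38, 39, 39, 39, 40, 38, 42, 40, 38, 37, 40, 35, 164, 175, 175, 174, 175, 175, 177, 177, 177, 177, 177, 177, 178, 177, 178, 178, 178, 178, 179, 178, 178, 178, 178, 178, 178, 178, 178, 178, 178, 178, 179, 90, 95, 97, 95, 95, 97, 97, 96, 96, 96]
rel 73.26464429690107 69.61054389953802 implied th 34.83272897228187 r 101.06105048900366
pivot 24.0 [[284.0, 122.0], [284.0, 103.0], [284.0, 108.0], [282.0, 338.0], [282.0, 339.0]]
pivot 30.0 [[284.0, 122.0], [284.0, 98.0], [284.0, 102.0], [282.0, 341.0], [282.0, 339.0]]
pivot 34.0 [[284.0, 122.0], [284.0, 95.0], [284.0, 99.0], [282.0, 341.0], [282.0, 337.0]]
```

```bash
python3 -m jog '[{"jaw":36.8,"offset":[3,0,-3.1],"twist":0},{"jaw":36.8,"offset":[3.1,0,-3],"twist":0},{"jaw":36.8,"offset":[3.2,0,-2.9],"twist":0},{"jaw":36.8,"offset":[3.3,0,-2.8],"twist":0},{"jaw":36.8,"offset":[3.5,0,-2.5],"twist":0},{"jaw":36.8,"offset":[3.6,0,-2.4],"twist":0},{"jaw":36.8,"offset":[3.7,0,-2.2],"twist":0},{"jaw":36.8,"offset":[3.8,0,-2.1],"twist":0},{"jaw":36.8,"offset":[0,0,0],"twist":0}]';python3 chk.py pics/w12.png 34 44 49 54
```

```text
time: 22.37
eef_pos: [566.9, 172.3, 119.5]
eef_rot: [-0.582, 3.087, 0.0]
contact_force: [0.3, 0.7, -1.6]
opening: 0.369
finger_force: 11.3
22.4667 [-0.052 -0.109 -0.013] [ 0.55 -0.   -2.28] [567.5 172.6 119.2] [11.3 11.3 11.3]
[233, 231, 234, 232, 233, 230, 232, 234, 233, 16, 38, 39, 38, 39, 38, 40, 40, 35, 37, 37, 39, 39, 39, 42, 40, 171, 170, 170, 171, 171, 172, 172, 172, 173, 174, 174, 174, 174, 174, 174, 175, 175, 176, 175, 175, 175, 175, 175, 174, 174, 175, 173, 174, 174, 173, 89, 94, 94, 94, 94, 94, 94, 94, 93, 94]
rel 46.23315273206519 90.58779614498482 implied th 54.25944416699833 r 101.70375225109343
pivot 34.0 [[284.0, 158.0], [284.0, 138.0], [284.0, 142.0], [283.0, 351.0], [283.0, 349.0]]
pivot 44.0 [[284.0, 158.0], [284.0, 131.0], [284.0, 134.0], [283.0, 349.0], [283.0, 341.0]]
pivot 49.0 [[284.0, 158.0], [284.0, 128.0], [284.0, 131.0], [283.0, 345.0], [283.0, 333.0]]
pivot 54.0 [[284.0, 158.0], [284.0, 126.0], [284.0, 127.0], [283.0, 338.0], [283.0, 322.0]]
```

The visible rim sits at row 100 instead of about 127, and the full weight is on the gripper. So the float stuck at about 35° and lifted some 14 mm off. I ease the grip slightly to let it swing down onto the board.

```bash
python3 -m jog '[{"jaw":36.85,"offset":[0,0,0],"twist":0},{"jaw":36.85,"offset":[0,0,0],"twist":0},{"jaw":36.9,"offset":[0,0,0],"twist":0},{"jaw":36.9,"offset":[0,0,0],"twist":0},{"jaw":36.9,"offset":[0,0,0],"twist":0}]';python3 chk.py pics/w13.png 54
```

```text
time: 22.93
eef_pos: [567.7, 172.7, 119.1]
eef_rot: [-0.583, 3.087, 0.0]
contact_force: [0.8, 0.9, -1.7]
opening: 0.373
finger_force: 6.8
23.0333 [-0.057 -0.193 -0.011] [ 0.47  0.43 -1.49] [567.6 172.7 119.1] [6.8 6.8 6.8]
[233, 229, 233, 232, 234, 230, 233, 234, 233, 10, 37, 38, 39, 38, 40, 39, 39, 37, 38, 37, 39, 39, 39, 38, 39, 38, 39, 37, 38, 39, 40, 156, 150, 152, 152, 153, 152, 152, 152, 153, 153, 153, 154, 154, 153, 154, 154, 153, 153, 153, 153, 153, 155, 168, 90, 90, 89, 90, 89, 89, 89, 89, 89, 88, 89]
rel 46.44302017300839 90.51346848183388 implied th 54.13513655647907 r 101.73319074619846
pivot 54.0 [[284.0, 157.0], [284.0, 125.0], [284.0, 127.0], [282.0, 338.0], [283.0, 322.0]]
```

It swung to θ≈54° (rim at row 124, matching the model), held at 6.8 N. I ease slightly more and continue.

```bash
python3 -m jog '[{"jaw":36.93,"offset":[2,0,-1],"twist":0},{"jaw":36.95,"offset":[2,0,-0.9],"twist":0},{"jaw":36.95,"offset":[2,0,-0.9],"twist":0},{"jaw":36.95,"offset":[2,0,-0.8],"twist":0},{"jaw":36.95,"offset":[2,0,-0.8],"twist":0},{"jaw":36.95,"offset":[2,0,-0.7],"twist":0},{"jaw":36.95,"offset":[0,0,0],"twist":0}]';python3 chk.py pics/w14.png 54 62
```

```text
time: 23.67
eef_pos: [556.2, 168.2, 124.6]
eef_rot: [-0.583, 3.086, 0.0]
contact_force: [-0.5, 0.5, 2.5]
opening: 0.371
finger_force: 4.3
23.7667 [-0.104 -0.147  0.017] [0.92 0.2  2.51] [556.4 168.3 124.4] [4.3 4.3 4.3]
[227, 230, 230, 228, 234, 228, 236, 234, 234, 229, 234, 234, 234, 244, 30, 39, 40, 39, 38, 40, 37, 37, 38, 38, 38, 37, 38, 39, 38, 41, 39, 40, 40, 39, 75, 138, 139, 138, 140, 140, 139, 139, 140, 139, 141, 140, 139, 141, 140, 140, 140, 139, 83, 86, 87, 87, 88, 86, 87, 87, 87, 86, 85, 86, 86]
rel 34.37735074793886 95.84876143255727 implied th 61.56677266757434 r 101.82724248747037
pivot 54.0 [[284.0, 172.0], [284.0, 143.0], [284.0, 145.0], [283.0, 349.0], [283.0, 335.0]]
pivot 62.0 [[284.0, 172.0], [284.0, 139.0], [284.0, 140.0], [283.0, 334.0], [283.0, 312.0]]
```

θ≈62°, rim still on the board (row 138). I do the last 12° slowly.

```bash
python3 -m jog '[{"jaw":36.95,"offset":[2.1,0,-0.7],"twist":0},{"jaw":36.95,"offset":[2.1,0,-0.7],"twist":0},{"jaw":36.95,"offset":[2.1,0,-0.6],"twist":0},{"jaw":36.95,"offset":[2.1,0,-0.5],"twist":0},{"jaw":36.95,"offset":[2.1,0,-0.5],"twist":0},{"jaw":36.95,"offset":[0,0,0],"twist":0}]';python3 chk.py pics/w15.png 62 68
```

```text
time: 24.32
eef_pos: [546.1, 164.2, 127.3]
eef_rot: [0.583, -3.087, -0.0]
contact_force: [0.8, 0.5, 2.8]
opening: 0.372
finger_force: 4.4
24.4167 [-0.036 -0.062  0.006] [0.92 0.15 3.23] [546.3 164.3 127.2] [4.4 4.4 4.4]
[231, 232, 230, 226, 233, 231, 226, 234, 229, 235, 234, 234, 230, 234, 235, 234, 237, 237, 10, 38, 39, 39, 37, 41, 37, 39, 38, 39, 36, 37, 38, 40, 38, 42, 41, 40, 36, 67, 125, 127, 127, 127, 126, 128, 129, 128, 128, 128, 127, 128, 101, 82, 84, 84, 82, 83, 84, 84, 83, 84, 84, 83, 84, 83, 83]
rel 23.45745474727734 98.55775316904189 implied th 67.91005221763527 r 101.31082317773532
pivot 62.0 [[284.0, 186.0], [284.0, 154.0], [284.0, 155.0], [283.0, 347.0], [283.0, 328.0]]
pivot 68.0 [[284.0, 186.0], [284.0, 152.0], [284.0, 152.0], [283.0, 332.0], [283.0, 307.0]]
```

```bash
python3 -m jog '[{"jaw":36.95,"offset":[2.1,0,-0.5],"twist":0},{"jaw":36.95,"offset":[2.1,0,-0.4],"twist":0},{"jaw":36.95,"offset":[2.1,0,-0.4],"twist":0},{"jaw":36.95,"offset":[2.1,0,-0.3],"twist":0},{"jaw":36.95,"offset":[2.1,0,-0.3],"twist":0},{"jaw":36.95,"offset":[0,0,0],"twist":0}]';python3 chk.py pics/w16.png 68 74
```

```text
time: 24.97
eef_pos: [536.1, 160.3, 129.0]
eef_rot: [0.583, -3.087, 0.0]
contact_force: [0.9, 0.4, 2.4]
opening: 0.371
finger_force: 4.5
25.0667 [-0.092  0.08   0.001] [0.04 0.28 2.79] [536.3 160.4 129. ] [4.5 4.5 4.5]
[230, 234, 233, 231, 232, 231, 226, 233, 230, 227, 234, 229, 236, 234, 235, 230, 233, 235, 234, 236, 236, 242, 17, 37, 39, 39, 38, 41, 38, 40, 37, 39, 37, 39, 41, 41, 38, 37, 37, 37, 28, 115, 115, 114, 115, 115, 115, 115, 117, 81, 82, 81, 82, 81, 81, 81, 81, 81, 81, 81, 80, 80, 81, 79, 80]
rel 12.76434728262282 100.35375198224659 implied th 74.04904736246085 r 101.16226617897438
pivot 68.0 [[284.0, 199.0], [284.0, 166.0], [284.0, 167.0], [283.0, 347.0], [283.0, 324.0]]
pivot 74.0 [[284.0, 199.0], [284.0, 164.0], [284.0, 164.0], [283.0, 329.0], [283.0, 301.0]]
```

θ≈74° matches square on the face (rim at row 163). I press slightly, open a little so the fingers still cage it, and check.

```bash
python3 -m jog '[{"jaw":36.95,"offset":[0.3,0,0.7],"twist":0},{"jaw":36.95,"offset":[0,0,0],"twist":0},{"jaw":37.5,"offset":[0,0,0],"twist":0},{"jaw":38.5,"offset":[0,0,0],"twist":0},{"jaw":40,"offset":[0,0,0],"twist":0},{"jaw":40,"offset":[0,0,0],"twist":0},{"jaw":40,"offset":[0,0,0],"twist":0},{"jaw":40,"offset":[0,0,0],"twist":0}]';python3 chk.py pics/w17.png 71 74 77; python3 - <<'E'
from h import *
b=cv2.cvtColor(cv2.imread("pics/w16.png"),cv2.COLOR_BGR2GRAY);a=cv2.cvtColor(cv2.imread("pics/w17.png"),cv2.COLOR_BGR2GRAY)
print(a[160:200:2,285].tolist());print(b[160:200:2,285].tolist());
for r in (166,170,175,180,185): print(r,a[r,235:345:4].tolist())
E
```

```text
time: 25.78
eef_pos: [536.3, 160.4, 128.2]
eef_rot: [0.583, -3.087, 0.0]
contact_force: [0.9, -0.2, -0.5]
opening: 0.401
finger_force: 0.0
25.8833 [-0.095  0.014 -0.027] [ 0.24 -0.27  0.05] [536.4 160.5 128.3] [0. 0. 0.]
[230, 234, 234, 229, 234, 230, 228, 232, 230, 228, 235, 229, 236, 235, 234, 229, 234, 235, 235, 237, 235, 245, 19, 38, 40, 40, 40, 41, 36, 39, 37, 39, 38, 37, 40, 42, 41, 38, 36, 38, 109, 108, 108, 107, 109, 109, 109, 109, 108, 100, 77, 80, 81, 79, 80, 79, 78, 80, 78, 79, 80, 80, 78, 78, 78]
rel 12.902094103061794 99.67593874439115 implied th 73.92239578971031 r 100.50749622202255
pivot 71.0 [[284.0, 199.0], [284.0, 165.0], [284.0, 165.0], [283.0, 339.0], [283.0, 314.0]]
pivot 74.0 [[284.0, 199.0], [284.0, 164.0], [284.0, 164.0], [283.0, 330.0], [283.0, 301.0]]
pivot 77.0 [[284.0, 199.0], [284.0, 163.0], [284.0, 162.0], [283.0, 319.0], [283.0, 287.0]]
[108, 106, 106, 105, 107, 107, 108, 107, 108, 108, 112, 77, 79, 80, 79, 79, 76, 77, 75, 90]
[51, 115, 113, 113, 114, 112, 113, 113, 114, 116, 74, 79, 80, 79, 81, 81, 80, 82, 81, 80]
166 [22, 18, 68, 39, 38, 37, 38, 30, 73, 77, 108, 105, 107, 110, 105, 106, 108, 31, 39, 39, 38, 41, 37, 136, 37, 38, 38, 40]
170 [18, 20, 67, 22, 41, 39, 31, 81, 80, 76, 109, 105, 106, 110, 105, 106, 105, 108, 26, 41, 43, 37, 36, 141, 41, 25, 34, 17]
175 [19, 17, 51, 17, 16, 31, 21, 79, 80, 77, 107, 106, 106, 111, 104, 106, 105, 80, 74, 18, 40, 38, 34, 84, 18, 20, 21, 19]
180 [19, 18, 46, 18, 19, 21, 64, 79, 81, 77, 109, 106, 86, 111, 105, 109, 69, 73, 72, 15, 19, 18, 13, 14, 20, 16, 20, 17]
185 [17, 19, 41, 13, 20, 19, 70, 79, 81, 77, 110, 111, 76, 80, 73, 75, 71, 72, 71, 16, 18, 16, 24, 14, 19, 18, 18, 17]
```

Released: the float settled by only a few pixels and stands with no load on the fingers. I open wide and retreat upward.

```bash
python3 -m jog '[{"jaw":85,"offset":[0,0,0],"twist":0},{"jaw":85,"offset":[0,0,0],"twist":0},{"jaw":85,"offset":[0,0,0],"twist":0},{"jaw":85,"offset":[0,0,0],"twist":0},{"jaw":85,"offset":[0,0,0],"twist":0},{"jaw":85,"offset":[0,0,0],"twist":0},{"jaw":85,"offset":[0,0,0],"twist":0},{"jaw":85,"offset":[0,0,-5],"twist":0},{"jaw":85,"offset":[0,0,-15],"twist":0},{"jaw":85,"offset":[0,0,-25],"twist":0},{"jaw":85,"offset":[0,0,-25],"twist":0},{"jaw":85,"offset":[0,0,-25],"twist":0},{"jaw":85,"offset":[0,0,-25],"twist":0},{"jaw":85,"offset":[0,0,-25],"twist":0},{"jaw":85,"offset":[0,0,0],"twist":0},{"jaw":85,"offset":[0,0,0],"twist":0}]'; python3 - <<'E'
from h import *
s=env.read_state(); im=env.get_image("wrist"); cv2.imwrite("pics/w18.png",im[:,:,::-1]); print(env.boxes_of("wrist","float"))
ex=np.array([.933,.3596,0]);z=np.array([0,0,1.]);C=np.array([524.25,156.13,47.4]);a=np.radians(74);b=np.cos(a)*ex+np.sin(a)*z;n=-np.sin(a)*ex+np.cos(a)*z
print([proj("wrist",C+15*n+t*b,s).round(0).tolist() for t in (0,65,130)])
im=env.get_image("side"); cv2.imwrite("pics/s3.png",im[:,:,::-1]);print(env.boxes_of("side","float"),[proj("side",C+15*n+t*b).round(0).tolist() for t in (0,65,130)])
g=cv2.cvtColor(im,cv2.COLOR_RGB2HSV)
c=proj("side",C+15*n+65*b).astype(int)
for r in range(c[1]-45,c[1]+46,8): print(r,im[r,c[0]-28:c[0]+29:4].mean(-1).astype(int).tolist(),c[0]-28)
for t in ["bottle","jar","spanner"]: print(t,env.boxes_of("side",t)[:1])
E
```

```text
time: 27.27
eef_pos: [537.2, 160.7, 275.1]
eef_rot: [-0.582, 3.084, 0.001]
contact_force: [-0.9, -0.3, -1.2]
opening: 0.853
finger_force: 0.0
[{'position': [286.0, 182.4], 'confidence': 0.88}, {'position': [78.7, 9.6], 'confidence': 0.6}]
[[284.0, 151.0], [284.0, 178.0], [284.0, 215.0]]
[{'position': [232.5, 171.2], 'confidence': 0.95}, {'position': [262.8, 340.2], 'confidence': 0.85}, {'position': [379.8, 382.0], 'confidence': 0.57}] [[232.0, 194.0], [234.0, 172.0], [237.0, 149.0]]
126 [191, 192, 192, 193, 192, 192, 192, 191, 195, 195, 193, 193, 194, 193, 192] 206
134 [188, 190, 195, 190, 193, 196, 197, 196, 197, 191, 197, 196, 192, 193, 189] 206
142 [194, 193, 194, 193, 198, 193, 197, 195, 195, 190, 190, 194, 190, 196, 193] 206
150 [84, 201, 212, 208, 180, 85, 69, 145, 151, 138, 157, 106, 189, 190, 190] 206
158 [198, 195, 196, 197, 198, 196, 74, 87, 89, 135, 192, 186, 188, 189, 193] 206
166 [197, 196, 196, 194, 193, 199, 83, 87, 82, 190, 194, 196, 192, 192, 192] 206
174 [196, 192, 196, 202, 70, 49, 84, 87, 73, 191, 189, 188, 189, 190, 190] 206
182 [75, 56, 54, 61, 58, 69, 96, 85, 77, 60, 35, 197, 188, 185, 194] 206
190 [56, 78, 55, 55, 53, 105, 91, 91, 60, 46, 53, 45, 53, 82, 47] 206
198 [51, 56, 55, 52, 52, 72, 50, 53, 80, 42, 43, 51, 44, 47, 51] 206
206 [80, 79, 80, 73, 45, 52, 50, 47, 44, 48, 42, 44, 44, 44, 53] 206
214 [90, 79, 78, 77, 77, 77, 77, 73, 41, 41, 73, 76, 69, 94, 93] 206
bottle [{'position': [215.1, 147.2], 'confidence': 0.73}]
jar [{'position': [435.8, 298.0], 'confidence': 0.75}]
spanner [{'position': [215.5, 147.4], 'confidence': 0.48}]
```

The float stands where predicted (side (232,171), expected (234,172); wrist (286,182), expected (284,178)). I check that the bystanders haven't moved by image difference, then hand in.

```bash
python3 - <<'E'
from h import *
a=cv2.imread("pics/side0.png").astype(int);b=cv2.imread("pics/s3.png").astype(int);d=abs(a-b).max(2)>40
for n,(x0,x1,y0,y1) in dict(bottle=(318,365,108,220),jar=(412,465,268,330),spanner=(195,255,138,156)).items(): print(n,d[y0:y1,x0:x1].mean().round(3))
print(env.job_done())
E
```

```text
bottle 0.0
jar 0.0
spanner 0.072
the job is handed in; nothing more can be done
None
```

The float was standing heavy end down on the draining board, let go and square to the face by camera, when I handed in at about 27 s. It slipped from a loosened grip once, its light end falling about 26 mm onto the board before I regripped, and I have no speed reading to rule out the 0.6 m/s limit. The bottle and jar show no change and the spanner's image differs slightly, though I saw no sign it moved; no verdict was returned.

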